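# Pour the measuring rollers into their grooved tray

### The job

Load the roller tray: fold its hinged flap down to the stop as a ramp, then take the pan by its grip bar and, with the pan's lip held close over the ramp, tip it so that the five rollers roll down and settle fully in the grooves, one in each, helping along any that sticks. Stand the empty pan upright on the bench, clear of the tray, and fold the flap fully up again to close the tray, without shifting the other things on the bench.

Things in the scene. Friction and masses are not known exactly. Their poses are not given: they have to be found in the camera images.
- tray: the roller tray, fixed to the bench: aluminium base plate 84 x 150 x 8 mm carrying a sloping grooved bed. Origin under its middle at bench height; local +y runs along the tray to its loading flap (the robot's left at yaw 0), local x is parallel to the grooves. Yaw varies within 0.16 rad
- bed: dark wooden bed, fixed to the tray 47 mm above its origin, turned 8 degrees about local x: its +y end (flap) is higher, bed z is square to it. Origin on the lands (top surface) at the middle groove. Five slots along bed x at y = 52, 26, 0, -26, -52 mm, 17.8 wide, flat floor 15.8 deep: a seated roller (axis at z = -7.8) is flush and the next can roll on over it
- bed_apron (a point): middle of the plain apron before the first groove: bed (0, 75, 0) mm; the apron runs from y = 61 to the hinge at 90 mm. The cheeks stand 20 mm above the lands, 73 mm apart inside, flared to 85 mm along the apron
- bed_end (a point): foot of the 20 mm high end wall that closes the tray's low end: bed (0, -61, 0) mm. Over the middle 20 mm of their length the lands between the slots are cut 8 mm lower for a finger
- flap (a joint): loading flap, a plate 96 wide, 55 long, 3 mm thick, hinged at the tray's high end: hinge line parallel to bed x through bed y = 90 mm, z = 0. 0 rad: upright (square to the bed), tray closed; grows as it folds outwards and down to its stop at 1.536, where its inner face is a ramp sloping 10 degrees down to the bed. Stiff hinge (0.08 N m): stays where left. Starts at 0 to 0.5 rad
- flap_handle (a point): centre of the flap's handle: steel bar, 14 mm diameter, 24 mm long, parallel to the hinge, at the middle of the flap's free edge; 77 mm from the hinge along the flap and 9 mm to its outer side (upright: bed y = 99, z = 77 mm). The plate's edge is 22 mm short of it. Pinched by its end faces it turns between the finger pads as the flap swings
- flap_mid (a point): point in the middle of the flap's inner face (the upper face when it is down), 28 mm from the hinge line
- pan: loose pour pan of sheet steel, 77 x 125 x 78 mm, 0.3 kg (0.8 kg full). Origin under its middle, at bench height as it stands. Open front at local -y: the lip to pour over. The floor (68 mm wide inside, 2.5 mm thick) rises 12 degrees from the back wall to the lip: rollers stay until the pan is tipped more than 12 degrees. Runners under it at x = +-35 mm end 49 mm behind the lip
- pan_grip (a point): centre of the pan's wooden grip bar, 14 mm thick (local y), 20 mm high, running across the pan along local x (72 mm), at local (0, 16, 68) mm; about 30 mm are free between it and the rollers
- pan_lip (a point): middle of the pan's pouring lip, on the floor's upper surface, at local (0, -62, 30) mm
- roller_1: plain ground steel roller with round ends, 16 mm diameter, 66 mm long, 0.1 kg, lightly oiled (slides and rolls easily); origin at its centre, local x along its axis. The five are alike and start side by side in the pan, number 1 nearest the back wall
- roller_2: plain ground steel roller with round ends, 16 mm diameter, 66 mm long, 0.1 kg, lightly oiled (slides and rolls easily); origin at its centre, local x along its axis. The five are alike and start side by side in the pan, number 2 second from the back wall
- roller_3: plain ground steel roller with round ends, 16 mm diameter, 66 mm long, 0.1 kg, lightly oiled (slides and rolls easily); origin at its centre, local x along its axis. The five are alike and start side by side in the pan, number 3 third
- roller_4: plain ground steel roller with round ends, 16 mm diameter, 66 mm long, 0.1 kg, lightly oiled (slides and rolls easily); origin at its centre, local x along its axis. The five are alike and start side by side in the pan, number 4 fourth
- roller_5: plain ground steel roller with round ends, 16 mm diameter, 66 mm long, 0.1 kg, lightly oiled (slides and rolls easily); origin at its centre, local x along its axis. The five are alike and start side by side in the pan, number 5 nearest the lip
- v_block: bystander: ground steel V-block, 60 x 50 x 40 mm, origin under its centre
- micrometer: bystander: outside micrometer lying flat, 128 mm long, 16 mm high
- block: bystander: steel block drilled with six holes, 26 x 76 x 51 mm, standing on its long edge
- bench_brush: bystander: soft bench brush with wooden grip, 230 mm long, lying flat

How it is judged:
By the outcome, as a careful person would: the job done as asked, in the order asked, and still so for the second after the job is handed in, with the robot touching nothing.
It also fails if it takes over 72 s, if anything falls off the work surface, if the arm or the gripper's body presses on something with over 40 N, if the wrist force passes 120 N, or if a joint passes its speed limit or range.

### The arm

A 6-joint arm with a two-finger parallel gripper is mounted at the origin on a cart in front of the work surface, level with it; the furniture and walls round the work are solid. World frame = base frame: x ahead of the robot, y to its left, z up, the work surface at z = 0. Lengths are in m, angles in degrees, forces in N, time in s.
With the tool pointing down it reaches from about 0.25 to 0.775 m from the base axis. Payload 4 kg.
Tool frame: the origin (TCP) lies on the centre line of the jaws, within the pads' length; the fingertips stand 11 mm ahead of it and the grasp point (between the pads) lies 8 mm behind it; z points along the fingers, y is the line along which they close (so a half turn about z gives the same grasp; the last joint's range is limited). The gripper opens to 85 mm and grips with 20 to 120 N. Pads are 22 mm wide; open, the fingers measure 114 mm over their backs; the gripper's body (76 mm by 85 mm) begins 54 mm behind the grasp point. The pads swing forward as they close: fully open they stand 13 mm farther back than shut.
Start: joints at [59.41, 4.996, 78.535, -0, 96.463, -5.907], TCP at [0.23, 0.5, 0.242] pointing down, gripper open.
Joint ranges: [-177.83, 177.83], [-43.37, 116.18], [15.69, 146.23], [-61.86, 241.86], [9.47, 152.12], [-147.06, 147.06]. Speed limits (degrees/s): [159.86, 159.86, 180, 180, 180, 180].

### API

Orientations are given as a 3x3 rotation matrix whose columns are the frame's x, y, z axes.
In Python, from bench import robot, grab_frame gives the robot as it stands. The module is installed in compiled form; this text tells all that it offers.
- The arm moves only by the tool servo_tool, never from a script. Its argument "plan" is text: rows parted by semicolons, each of 6 numbers parted by spaces: the shift along the world's x, y, z as a fraction of full scale, then the turn, a rotation vector about the world's x, y, z as a fraction of full scale. In form: x y z rx ry rz; .... A call has 1 to 10 rows; each row is the pose to reach, as a shift and turn from the pose commanded when the call began; what a row does not reach only later rows make up. Full scale, the value 1, is 0.25 m for a shift and 90 degrees for a turn. A row lasts 1/12 s, in which the tool goes at most 41.7 mm and 7.16 degrees, less where a joint would pass 70% of its speed; a pose out of reach is approached as far as the arm can. A call with a number of a shift or a turn outside -1 to 1 is refused whole. A call with a gripper value outside its range is refused whole. "jaw" is the opening, from -1 (shut) to 1 (fully open), set as the call begins (left out, the last holds). The fingers move at their own pace and stop on an object; "squeeze" is the grip in N (left out, the last holds). Time passes only in rows, so rows that repeat a pose let the fingers close. It gives the time, the measured TCP pose, the force, the opening and the grip force at its end, in the units of the state.
- robot.get_obs(): the state, without advancing time (a new reading comes with each control period).
- grab_frame(name): name is "scene" or "top" or "wrist"; returns a dict with "img" (480x640x3 uint8, red, green, blue), "mtx" (3x3 intrinsics, pixels), "R" (3x3) and "t" (3): a world point X has camera coordinates R X + t; the wrist camera has in their place "tool_from_camera" (4x4, takes a point from camera to tool coordinates, whose origin is the TCP and whose axes are the flange's). Camera axes: x right, y down, z forward; pixel columns grow to the right and rows downward; lengths in m; the calibration is good to about 2 mm. A picture is of the moment at which its call begins: read the wrist's pose just before it. There is no depth.
- robot.job_done(): hands the job in; it is judged then, once.
The state is a dict: "clock": time; "qpos": joint angles; "dq": joint speeds; "joint_torque": joint torques, N m; "ee_pos": TCP position; "tcp_rot": TCP orientation; "ft_force": force on the tool from outside, world axes, zero at the start; "torque": the same for the moment, N m; "gripper_width": finger opening in m; "gripper_force": force on a finger pad.
Only numpy, scipy, OpenCV 4.12 (cv2) and the standard library are available. Lean on these libraries where they do the work, as an engineer would, in place of code of your own. Each camera call takes 0.05 s, during which the arm holds its last target. There are 200 camera calls.

## Working session

There is one attempt and no reset: what is moved stays moved. The work goes in short steps, Python scripts to look and compute and a tool call to move; the robot and the scene stay as the last step left them, time stands still between calls to the robot, and variables do not carry over. Pictures are saved under pics/ and viewed, at most 10 in all, crops included, and the job is handed in when it is done.

Besides the shell and the picture viewer there is one more tool, called by a JSON object that holds its "api" and its "payload", one argument or row to a line. servo_tool: Moves the arm, as the interface text tells. Shift numbers are shares of 0.25 m and turn numbers shares of 90 degrees, none past 1 either way. Its arguments: {"type":"object","properties":{"plan":{"type":"string"},"jaw":{"type":"number"},"squeeze":{"type":"number"}},"required":["plan"]}

```bash
mkdir -p pics
python3 - <<'E'
from bench import robot, grab_frame
import cv2,numpy as np,pickle
o=robot.get_obs();print({k:np.round(v,3).tolist() for k,v in o.items()})
fs={n:grab_frame(n) for n in("scene","top","wrist")}
pickle.dump(fs,open('f0.pkl','wb'))
for n in("scene","top"):
    cv2.imwrite(f'pics/{n}0.png',fs[n]['img'][:,:,::-1]); print(n,fs[n]['mtx'].round(1).tolist(),fs[n]['R'].round(3).tolist(),fs[n]['t'].round(3).tolist())
print(fs['wrist']['tool_from_camera'].round(3).tolist())
E
```

```text
{'clock': 0.0, 'qpos': [59.409, 5.041, 78.626, -0.0, 96.461, -5.908], 'dq': [0.119, -0.028, -0.062, -0.003, 0.05, -0.015], 'joint_torque': [0.001, -35.186, -31.328, 0.0, 0.011, 0.0], 'ee_pos': [0.229, 0.499, 0.241], 'tcp_rot': [[-0.909, 0.418, -0.001], [0.418, 0.909, -0.002], [0.0, -0.002, -1.0]], 'ft_force': [0.345, 0.476, -0.276], 'torque': [0.005, 0.021, 0.0], 'gripper_force': 0.0, 'gripper_width': 0.085}
scene [[490.5, 0.0, 327.1], [0.0, 490.5, 239.7], [0.0, 0.0, 1.0]] [[0.908, -0.419, 0.02], [-0.307, -0.695, -0.65], [0.286, 0.584, -0.76]] [-0.379, 0.234, 1.163]
top [[434.9, 0.0, 311.8], [0.0, 434.9, 239.9], [0.0, 0.0, 1.0]] [[0.09, -0.996, -0.002], [-0.972, -0.088, -0.216], [0.215, 0.021, -0.976]] [0.021, 0.464, 1.145]
[[0.0, -0.963, -0.27, 0.069], [1.0, 0.0, -0.0, -0.001], [0.0, -0.27, 0.963, -0.131], [0.0, 0.0, 0.0, 1.0]]
```

View pics/scene0.png

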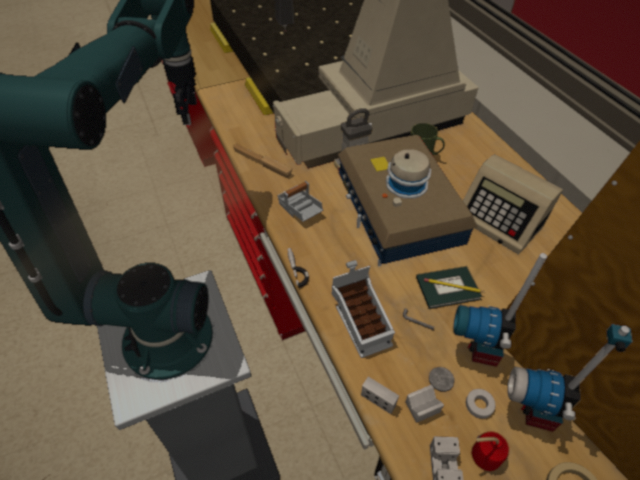

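View pics/top0.png

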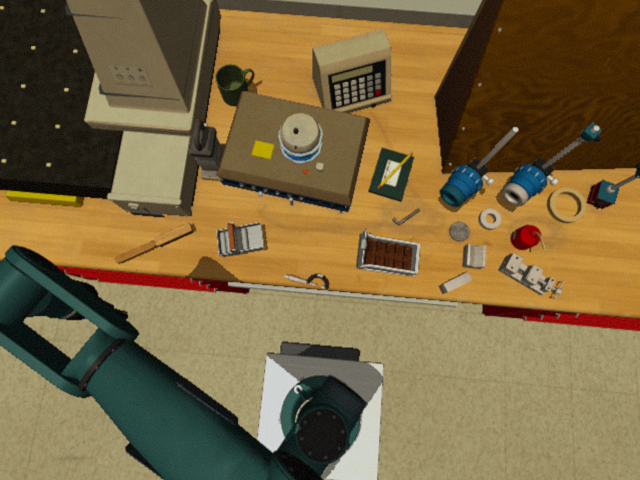

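Both views show the tray (top ≈(390,253), scene ≈(362,312)) with the flap near upright at its left end. The pan is at top ≈(242,239), scene ≈(300,203), with its lip towards the tray. The micrometer lies between them near the front edge. I'll zoom in on both.

Run:
```python
import pickle,cv2,numpy as np
fs=pickle.load(open('f0.pkl','rb'))
def crop(n,x,y,w,h,s=None):
    return cv2.resize(fs[n]['img'][y:y+h,x:x+w,::-1],(400,300),interpolation=cv2.INTER_CUBIC)
a=np.vstack([np.hstack([crop('top',205,210,80,60),crop('top',350,222,80,60)]),np.hstack([crop('scene',265,172,80,60),crop('scene',316,255,136,102)])])
cv2.imwrite('pics/c0.png',a)
```

```text
(no output)
```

View pics/c0.png

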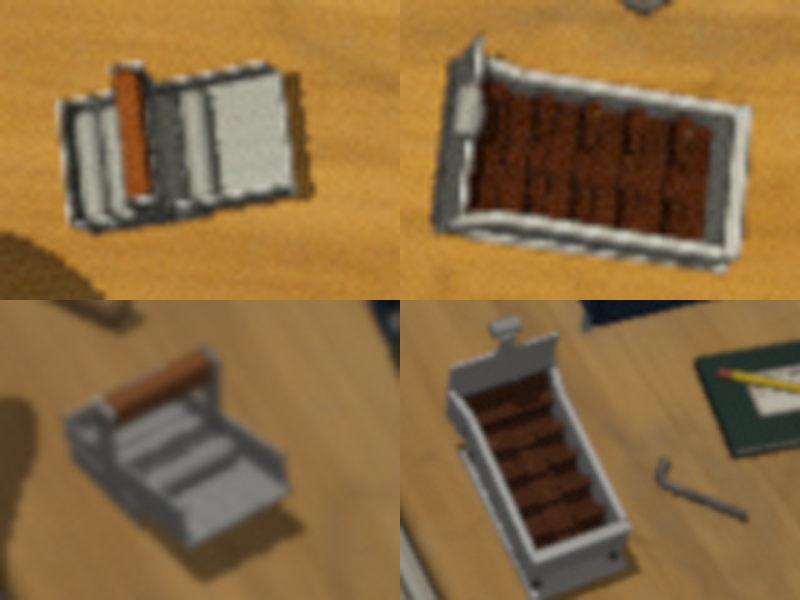

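```bash
cat > h.py <<'E'
import numpy as np,pickle,cv2
from scipy.spatial.transform import Rotation as Ro
from scipy.optimize import least_squares
def proj(f,X):
    c=np.atleast_2d(X)@f['R'].T+f['t'];p=c@f['mtx'].T;return p[:,:2]/p[:,2:]
def fixwrist(f,o):
    T=f['tool_from_camera'];Rw=o['tcp_rot']@T[:3,:3];tw=o['tcp_rot']@T[:3,3]+o['ee_pos']
    f['R']=Rw.T;f['t']=-Rw.T@tw;return f
def onz(f,p,z):
    d=f['R'].T@np.linalg.inv(f['mtx'])@np.array([*p,1]);c=-f['R'].T@f['t'];return c+d*(z-c[2])/d[2]
def tri(obs):
    A=[];b=[]
    for f,p in obs:
        d=f['R'].T@np.linalg.inv(f['mtx'])@np.array([*p,1]);d/=np.linalg.norm(d);c=-f['R'].T@f['t'];P=np.eye(3)-np.outer(d,d);A.append(P);b.append(P@c)
    return np.linalg.lstsq(np.vstack(A),np.hstack(b),rcond=None)[0]
def Rz(a):return Ro.from_euler('z',a).as_matrix()
def bed2w(tr,P):  # tr=(x,y,yaw)
    P=np.atleast_2d(P);B=Ro.from_euler('x',8,degrees=True).as_matrix()
    return (P@B.T+[0,0,.047])@Rz(tr[2]).T+[tr[0],tr[1],0]
def pan2w(pa,P): return np.atleast_2d(P)@Rz(pa[2]).T+[pa[0],pa[1],0]
def flap(q,s,n): # point s along flap, n to outer side -> bed y,z
    return np.array([0,.09+s*np.sin(q)+n*np.cos(q),s*np.cos(q)-n*np.sin(q)])
E
python3 - <<'E'
from h import *
fs=pickle.load(open('f0.pkl','rb'));t,s=fs['top'],fs['scene']
T=lambda u,v:(350+(u-400)/5,222+v/5)
S=lambda u,v:(316+(u-400)*.34,255+(v-300)*.34)
print('handle',tri([(t,T(467,108)),(s,S(505,327))]))
# tray: cheek top rim far end inner corners approx (bed x=+-.04, y=-.061)
obs=[((.0365,-.061,.02),t,T(738,118)),((-.0365,-.061,.02),t,T(724,243)),((.0365,-.061,.02),s,S(618,522)),((-.0365,-.061,.02),s,S(535,552)),((0,.099,.077),None,None)]
def r(x):
    e=[]
    for P,f,p in obs[:4]: e+=list((proj(f,bed2w(x[:3],P))[0]-p))
    h=flap(x[3],.077,.009)
    for f,p in((t,T(467,108)),(s,S(505,327))): e+=list(proj(f,bed2w(x[:3],h))[0]-p)
    return e
q=least_squares(r,[.42,0,0,.2]);print('tray',q.x,np.round(q.fun,1))
TP=lambda u,v:(205+u/5,210+v/5);SP=lambda u,v:(265+u/5,172+(v-300)/5)
hx=.0385
obs2=[((-.036,.016,.078),t,TP(128,70)),((.036,.016,.078),t,TP(141,194)),((-.036,.016,.078),s,SP(205,350)),((.036,.016,.078),s,SP(113,408)),((-.034,-.062,.030),t,TP(280,75)),((.034,-.062,.030),t,TP(295,190)),((.034,-.062,.030),s,SP(190,545)),((-.034,-.062,.03),s,SP(286,490))]
for sg in(1,-1):
    def r2(x):
        e=[]
        for P,f,p in obs2: e+=list(proj(f,pan2w(x,np.array(P)*[sg,1,1]))[0]-p)
        return e
    q=least_squares(r2,[.42,.3,0]);print('pan',q.x,np.round(q.fun,1),pan2w(q.x,[[0,.016,.068],[0,-.062,.03]]))
# bystanders rough
print(onz(t,(308,280),.01),onz(t,(155,245),.01),onz(t,(285,278),.01),onz(t,(326,283),.01),onz(t,(455,283),.05))
E
```

```text
handle [ 0.44367329 -0.070462    0.13823773]
tray [ 0.43857322 -0.15981424 -0.06048956  0.03181316] [-0.1 -1.1  0.   0.2  0.2  0.3 -0.7  0.2 -0.  -0.4 -0.3  0.3]
pan [0.43517113 0.24930587 1.21666266] [ 20.5  27.5  -6.   -8.6 -15.1  23.1   2.5  -6.5   4.4   4.8 -20.  -28.2
  14.5 -22.5  -3.2   5.3] [[0.42016397 0.25485432 0.068     ]
 [0.49332386 0.22780564 0.03      ]]
pan [0.44957555 0.2622031  0.235811  ] [-0.1 -1.   0.1 -0.1  0.1  1.  -2.1 -0.1  0.2 -0.9  0.1 -0.6 -0.1  0.1
 -0.2  0.5] [[0.44583745 0.2777603  0.068     ]
 [0.46406071 0.20191894 0.03      ]]
[0.35379205 0.06406413 0.01      ] [0.41401328 0.50601679 0.01      ] [0.35359076 0.12853227 0.01      ] [0.3499562  0.01337471 0.01      ] [ 0.37633099 -0.33152745  0.05      ]
```

{"api": "servo_tool", "payload": {
  "plan": "0.68 -0.8 0 0 0 -0.4;0.68 -0.8 0 0 0 -0.4;0.68 -0.8 0 0 0 -0.4;0.68 -0.8 0 0 0 -0.4;0.68 -0.8 0 0 0 -0.4;0.68 -0.8 0 0 0 -0.4;0.68 -0.8 0 0 0 -0.4;0.68 -0.8 0 0 0 -0.4;0.68 -0.8 0 0 0 -0.4"
}}

```text
clock: 0.9
ee_pos: [0.3997, 0.2995, 0.242]
tcp_rot: [[-0.488, 0.873, -0.001], [0.873, 0.488, 0.0], [0.001, -0.001, -1.0]]
ft_force: [0.2, 0.5, 0.7]
gripper_width: 0.0852
gripper_force: 0.0
```

```bash
cat >> h.py <<'E'
def snap(tag,names=('wrist',)):
    from bench import robot,grab_frame
    o=robot.get_obs();r={}
    for n in names:
        f=grab_frame(n)
        if n=='wrist': fixwrist(f,o)
        r[n]=f
    pickle.dump(r,open(f'{tag}.pkl','wb'));return o,r
E
python3 -c "
from h import *
o,r=snap('wpan');print(o['clock'],o['ee_pos'],r['wrist']['mtx'])"
```

```text
0.9 [0.39970961 0.29949583 0.2419783 ] [[345.74065078   0.         323.45096167]
 [  0.         345.74065078 239.64756426]
 [  0.           0.           1.        ]]
```

{"api": "servo_tool", "payload": {
  "plan": "0.18 -1 0 0 0 -0.364;0.18 -1 0 0 0 -0.364;0.18 -1 0 0 0 -0.364;0.18 -1 0 0 0 -0.364;0.18 -1 0 0 0 -0.364;0.18 -1 0 0 0 -0.364;0.18 -1 0 0 0 -0.364;0.18 -1 0 0 0 -0.364;0.18 -1 0 0 0 -0.364",
  "jaw": 0.2
}}

```text
clock: 1.7
ee_pos: [0.4445, 0.0512, 0.2423]
tcp_rot: [[0.059, 0.998, -0.0], [0.998, -0.059, 0.001], [0.001, -0.0, -1.0]]
ft_force: [-0.1, -0.6, -0.4]
gripper_width: 0.0516
gripper_force: 0.0
```

```bash
python3 -c "
from h import *
o,r=snap('wtray');print(o['clock'],o['ee_pos'],o['tcp_rot'].round(3).tolist(),o['gripper_width'])
p=pickle.load(open('wpan.pkl','rb'))
cv2.imwrite('pics/w1.png',np.vstack([cv2.resize(x['wrist']['img'],(400,300),interpolation=cv2.INTER_AREA) for x in (p,r)])[:,:,::-1])
cv2.imwrite('pics/w2.png',r['wrist']['img'][:,:,::-1])"
```

```text
1.7 [0.44447514 0.05116616 0.24228471] [[0.059, 0.998, -0.0], [0.998, -0.059, 0.001], [0.001, -0.0, -1.0]] 0.05160363411948909
```

View pics/w1.png

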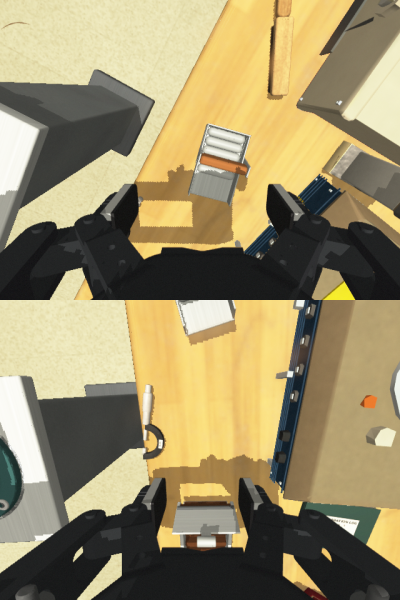

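The top half shows the pan with its rollers at (215,165) and grip bar at (220,163). The bottom half shows the flap and handle at (205,540), between the open fingers. This agrees with the fit, so I'll pinch the handle.

{"api": "servo_tool", "payload": {
  "plan": "0 -0.24 -0.1 0 0 0;0 -0.481 -0.2 0 0 0;0 -0.481 -0.25 0 0 0;0 -0.481 -0.25 0 0 0;0 -0.481 -0.33 0 0 0;0 -0.481 -0.41 0 0 0;0 -0.481 -0.41 0 0 0;0 -0.481 -0.41 0 0 0"
}}

```text
clock: 2.42
ee_pos: [0.4442, -0.0685, 0.1391]
tcp_rot: [[0.057, 0.998, -0.002], [0.998, -0.057, 0.001], [0.001, -0.003, -1.0]]
ft_force: [-0.5, -0.7, 0.4]
gripper_width: 0.0513
gripper_force: 0.0
```

{"api": "servo_tool", "payload": {
  "plan": "0 0 0 0 0 0;0 0 0 0 0 0;0 0 0 0 0 0;0 0 0 0 0 0;0 0 0 0 0 0",
  "jaw": -1,
  "squeeze": 25
}}

```text
clock: 2.83
ee_pos: [0.4428, -0.0697, 0.142]
tcp_rot: [[0.059, 0.998, -0.004], [0.998, -0.059, 0.0], [0.0, -0.004, -1.0]]
ft_force: [-9.7, 2.6, 7.7]
gripper_width: 0.023
gripper_force: 25.7
```

Run:
```python
from h import *
tr=(0.43857,-0.15981,-0.0605)
p0=bed2w(tr,flap(.03,.077,.009))[0]
for q in np.linspace(.03,1.536,11)[1:]:print(((bed2w(tr,flap(q,.077,.009))[0]-p0)/.25).round(3))
for n,P in dict(mid=flap(1.536,.028,0),edge=flap(1.536,.055,0),hinge=flap(1.536,0,0)).items():print(n,bed2w(tr,P))
```

```text
[ 0.003  0.046 -0.004]
[ 0.006  0.092 -0.015]
[ 0.008  0.135 -0.032]
[ 0.011  0.175 -0.056]
[ 0.013  0.211 -0.085]
[ 0.015  0.242 -0.12 ]
[ 0.016  0.268 -0.159]
[ 0.017  0.288 -0.201]
[ 0.018  0.301 -0.246]
[ 0.019  0.307 -0.292]
mid [[ 0.445626   -0.04332423  0.06438469]]
edge [[ 0.44723373 -0.01678255  0.06907026]]
hinge [[ 0.44395872 -0.07084893  0.05952558]]
```

{"api": "servo_tool", "payload": {
  "plan": "-0.005 0 0.01 0 0 0;-0.004 0.023 0.01 0 0 0;-0.003 0.046 0.006 0 0 0;-0.001 0.07 0 0 0 0;0 0.092 -0.005 0 0 0;0.001 0.114 -0.013 0 0 0;0.002 0.135 -0.022 0 0 0;0.004 0.155 -0.034 0 0 0;0.006 0.175 -0.046 0 0 0;0.008 0.211 -0.075 0 0 0"
}}

```text
clock: 3.67
ee_pos: [0.4453, -0.0169, 0.1235]
tcp_rot: [[0.06, 0.998, -0.003], [0.998, -0.06, 0.0], [0.0, -0.003, -1.0]]
ft_force: [-10.6, 1.7, 8.1]
gripper_width: 0.0233
gripper_force: 28.8
```

{"api": "servo_tool", "payload": {
  "plan": "0.001 0.016 -0.018 0 0 0;0.002 0.031 -0.035 0 0 0;0.003 0.057 -0.074 0 0 0;0.004 0.077 -0.116 0 0 0;0.004 0.09 -0.161 0 0 0;0.005 0.096 -0.2 0 0 0;0.005 0.096 -0.212 0 0 0;0.005 0.096 -0.216 0 0 0;0.005 0.096 -0.216 0 0 0"
}}

```text
clock: 4.42
ee_pos: [0.4464, 0.0106, 0.0674]
tcp_rot: [[0.059, 0.998, -0.004], [0.998, -0.059, 0.008], [0.008, -0.004, -1.0]]
ft_force: [-7.0, 10.2, 2.5]
gripper_width: 0.0229
gripper_force: 31.5
```

{"api": "servo_tool", "payload": {
  "plan": "0 0.01 -0.01 0 0 0;0 0.016 -0.02 0 0 0;0 0.016 -0.028 0 0 0;0 0.016 -0.032 0 0 0"
}}

```text
clock: 4.75
ee_pos: [0.4467, 0.0114, 0.0627]
tcp_rot: [[0.059, 0.998, -0.004], [0.998, -0.059, 0.001], [0.0, -0.004, -1.0]]
ft_force: [-15.6, 1.2, 24.5]
gripper_width: 0.023
gripper_force: 33.8
```

{"api": "servo_tool", "payload": {
  "plan": "0 0.016 -0.02 0 0 0;0 0.016 -0.02 0 0 0;0 0.016 -0.02 0 0 0",
  "jaw": 0.3
}}

```text
clock: 5.0
ee_pos: [0.4491, 0.0149, 0.055]
tcp_rot: [[0.059, 0.998, 0.003], [0.998, -0.059, 0.0], [0.0, 0.003, -1.0]]
ft_force: [-0.4, -0.3, 0.4]
gripper_width: 0.0554
gripper_force: 0.0
```

{"api": "servo_tool", "payload": {
  "plan": "0 0 0.15 0 0 0;0 0.1 0.3 0 0 0;0 0.25 0.6 0 0 0;0 0.4 0.7 0 0 0;0 0.6 0.7 0 0 0;0 0.6 0.7 0 0 0;0 0.6 0.7 0 0 0",
  "jaw": 1
}}

```text
clock: 5.58
ee_pos: [0.4495, 0.1701, 0.234]
tcp_rot: [[0.054, 0.999, 0.009], [0.999, -0.054, 0.006], [0.007, 0.008, -1.0]]
ft_force: [0.4, 0.6, -0.2]
gripper_width: 0.0853
gripper_force: 0.0
```

Run:
```python
from h import *
o,r=snap('s2',('scene','top','wrist'));print(o['clock'],o['ee_pos'])
c=lambda im,x,y,w,h:cv2.resize(im[y:y+h,x:x+w,::-1],(400,300),interpolation=cv2.INTER_CUBIC)
w=r['wrist']
cv2.imwrite('pics/c2.png',np.vstack([np.hstack([c(r['top']['img'],330,222,100,75),c(r['scene']['img'],316,245,136,102)]),np.hstack([c(w['img'],0,0,640,480),c(w['img'],200,280,240,180)])]))
```

```text
5.5833 [0.44948079 0.17007669 0.2339934 ]
```

View pics/c2.png

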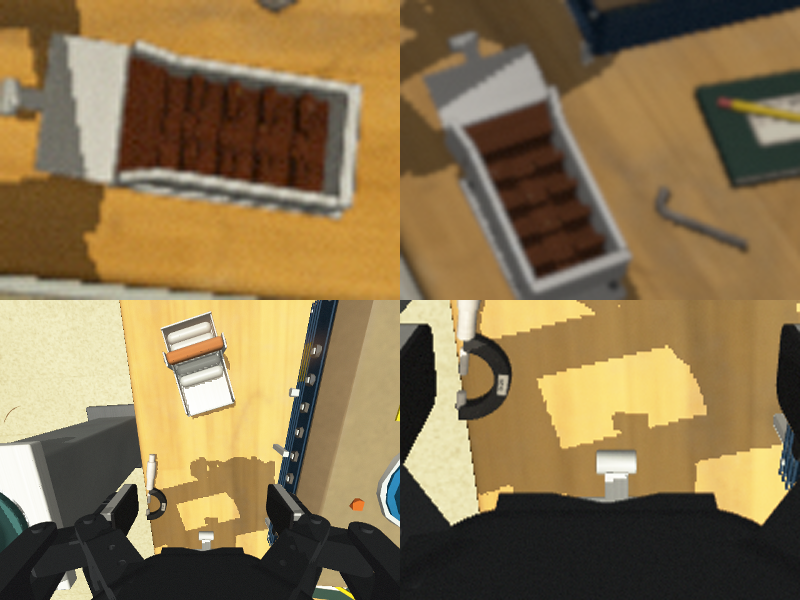

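Run:
```python
from h import *
from bench import robot
o=robot.get_obs();print(o['clock'],o['ee_pos'],o['dq'].round(2))
f0=pickle.load(open('f0.pkl','rb'));r=pickle.load(open('s2.pkl','rb'));w=r['wrist'];t,s=f0['top'],f0['scene']
T0=lambda u,v:(350+(u-400)/5,222+v/5);S0=lambda u,v:(316+(u-400)*.34,255+(v-300)*.34)
T=lambda u,v:(330+u/4,222+v/4);S=lambda u,v:(316+(u-400)*.34,245+v*.34)
W=lambda u,v:(200+(u-400)*.6,280+(v-300)*.6);W1=lambda u,v:(u*1.6,(v-300)*1.6)
Q=1.536;fl=lambda x,s,n:flap(Q,s,n)+[x,0,0]
ob=[((.0365,-.061,.02),t,T0(738,118)),((-.0365,-.061,.02),t,T0(724,243)),((.0365,-.061,.02),s,S0(618,522)),((-.0365,-.061,.02),s,S0(535,552)),
(fl(.048,.055,0),t,T(53,35)),(fl(-.048,.055,0),t,T(37,172)),(fl(-.048,.055,0),s,S(428,79)),(fl(.048,.055,0),s,S(542,48)),(fl(0,.077,.002),w,W(616,463)),(fl(0,.077,.002),s,S(464,42))]
def go(ob):
    q=least_squares(lambda x:np.concatenate([proj(f,bed2w(x,P))[0]-p for P,f,p in ob]),[.43,-.16,-.06],loss='soft_l1');
    print('tray',q.x.round(4),(np.concatenate([proj(f,bed2w(q.x,P))[0]-p for P,f,p in ob])).round(1));return q.x
tr=go(ob)
TP=lambda u,v:(205+u/5,210+v/5);SP=lambda u,v:(265+u/5,172+(v-300)/5)
o2=[((.036,.016,.078),t,TP(128,70)),((-.036,.016,.078),t,TP(141,194)),((.036,.016,.078),s,SP(205,350)),((-.036,.016,.078),s,SP(113,408)),((.034,-.062,.030),t,TP(280,75)),((-.034,-.062,.030),t,TP(295,190)),((-.034,-.062,.030),s,SP(190,545)),((.034,-.062,.03),s,SP(286,490))]
ow=[((-.036,.016,.078),w,W1(166,355)),((.036,.016,.078),w,W1(226,342)),((-.034,-.062,.03),w,W1(191,416)),((.034,-.062,.03),w,W1(235,404))]
for O in(o2,ow,o2+ow):
    g=lambda x:np.concatenate([proj(f,pan2w(x,P))[0]-p for P,f,p in O])
    q=least_squares(g,[.44,.26,.2]);print('pan',q.x.round(4),g(q.x).round(1),pan2w(q.x,[0,.016,.068]))
```

```text
5.7333 [0.44810918 0.16449962 0.22914874] [-2.19  0.25  2.21 -0.21  0.14 -0.06]
tray [ 0.4382 -0.1603 -0.0533] [-0.  -1.1  0.3  0.2  0.3  0.4 -0.5  0.5 -0.  -1.8 -0.6 -1.5 -2.4 -0.9
 -5.8 -1.2 -0.1  7.9 -0.1 -0.7]
pan [0.4496 0.2622 0.2358] [-0.1 -1.   0.1 -0.1  0.1  1.  -2.1 -0.1  0.2 -0.9  0.1 -0.6 -0.1  0.1
 -0.2  0.5] [[0.44583744 0.2777603  0.068     ]]
pan [0.4531 0.2701 0.2093] [ 4.9  4.3 -0.4 -1.3 -1.9 -2.3 -3.6 -1.9] [[0.44978119 0.2857898  0.068     ]]
pan [0.4527 0.2693 0.2118] [-2.3 -2.6 -2.7 -1.5  0.4 -0.8 -2.  -2.2 -1.9 -1.8 -2.5 -1.3 -0.6 -1.9
 -0.4 -1.1  4.5  5.7 -1.  -0.2 -2.1 -1.4 -3.8 -1.1] [[0.44938569 0.28492035 0.068     ]]
```

Run:
```python
from h import *
from bench import robot
o=robot.get_obs()
f0=pickle.load(open('f0.pkl','rb'));r=pickle.load(open('s2.pkl','rb'));w=fixwrist(r['wrist'],o);t,s=f0['top'],f0['scene']
wp=pickle.load(open('wpan.pkl','rb'))['wrist']
T0=lambda u,v:(350+(u-400)/5,222+v/5);S0=lambda u,v:(316+(u-400)*.34,255+(v-300)*.34)
T=lambda u,v:(330+u/4,222+v/4);S=lambda u,v:(316+(u-400)*.34,245+v*.34)
W=lambda u,v:(200+(u-400)*.6,280+(v-300)*.6);W1=lambda u,v:(u*1.6,(v-300)*1.6)
Q=1.536;fl=lambda x,s,n:flap(Q,s,n)+[x,0,0]
ob=[((.0365,-.061,.02),t,T0(738,118)),((-.0365,-.061,.02),t,T0(724,243)),((.0365,-.061,.02),s,S0(618,522)),((-.0365,-.061,.02),s,S0(535,552)),
(fl(.048,.055,0),t,T(53,35)),(fl(-.048,.055,0),t,T(37,172)),(fl(-.048,.055,0),s,S(428,79)),(fl(0,.077,.002),w,W(616,463)),(fl(0,.077,.002),s,S(464,42))]
g=lambda x:np.concatenate([proj(f,bed2w(x,P))[0]-p for P,f,p in ob])
q=least_squares(g,[.43,-.16,-.06],loss='soft_l1');print('tray',q.x.round(4),g(q.x).round(1))
TP=lambda u,v:(205+u/5,210+v/5);SP=lambda u,v:(265+u/5,172+(v-300)/5)
o2=[((.036,.016,.078),t,TP(128,70)),((-.036,.016,.078),t,TP(141,194)),((.036,.016,.078),s,SP(205,350)),((-.036,.016,.078),s,SP(113,408)),((.034,-.062,.030),t,TP(280,75)),((-.034,-.062,.030),t,TP(295,190)),((-.034,-.062,.030),s,SP(190,545)),((.034,-.062,.03),s,SP(286,490))]
ow=[((-.036,.016,.078),w,W1(166,355)),((.036,.016,.078),w,W1(226,342)),((-.034,-.062,.03),w,W1(191,416)),((.034,-.062,.03),w,W1(235,404))]
for O in(o2,ow,o2+ow):
    g=lambda x:np.concatenate([proj(f,pan2w(x,P))[0]-p for P,f,p in O])
    q=least_squares(g,[.44,.26,.2]);print('pan',q.x.round(4),g(q.x).round(1),pan2w(q.x,[0,.016,.068]))
```

```text
tray [ 0.4375 -0.1599 -0.0403] [-0.3 -1.2  0.3  0.2  0.2  0.1 -0.5  0.5 -0.5 -0.9 -0.7 -0.5 -3.3 -0.5
  0.2  4.3 -1.2 -0.5]
pan [0.4496 0.2622 0.2358] [-0.1 -1.   0.1 -0.1  0.1  1.  -2.1 -0.1  0.2 -0.9  0.1 -0.6 -0.1  0.1
 -0.2  0.5] [[0.44583744 0.2777603  0.068     ]]
pan [0.4508 0.263  0.2015] [ 3.7  4.   0.3 -2.1 -2.2 -1.6 -2.7 -1.1] [[0.44756672 0.27862892 0.068     ]]
pan [0.4506 0.2629 0.2057] [ 0.  -1.7 -0.5 -0.6  0.7  0.9 -1.9 -0.6  0.4 -0.7 -0.4 -0.3 -0.6 -0.1
 -0.3  0.7  3.5  4.3 -0.  -2.1 -2.  -1.4 -2.6 -1.3] [[0.44737961 0.27854199 0.068     ]]
```

Run:
```python
from h import *
from bench import robot
o=robot.get_obs()
f0=pickle.load(open('f0.pkl','rb'));r=pickle.load(open('s2.pkl','rb'));w=fixwrist(r['wrist'],o)
wp=pickle.load(open('wpan.pkl','rb'))['wrist']
def blob(f,box,lo,hi):
    x,y,X,Y=box;h=cv2.cvtColor(f['img'],cv2.COLOR_RGB2HSV)[y:Y,x:X]
    m=cv2.inRange(h,lo,hi);n,l,st,c=cv2.connectedComponentsWithStats(m);k=1+np.argmax(st[1:,4])
    ys,xs=np.nonzero(l==k);return np.c_[xs+x,ys+y].astype(float),(l==k)
print('bar')
for n,f,b in(('wpan',wp,(300,220,410,300)),('w',w,(250,40,380,130)),('top',f0['top'],(215,215,275,260))):
    h=cv2.cvtColor(f['img'],cv2.COLOR_RGB2HSV)
    p,_=blob(f,b,(3,150,60),(12,255,230))
    P=np.array([onz(f,q,.074)[:2] for q in p]);c=P.mean(0);u,s,v=np.linalg.svd(P-c);d=v[0]*np.sign(v[0][0]);pr=(P-c)@d
    R=cv2.minAreaRect(P.astype(np.float32)*1000)
    print(n,len(p),c.round(4),'yaw',np.arctan2(d[1],d[0]).round(3),np.ptp(pr).round(4),R)
print('bed')
for n,f,b in(('top',r['top'],(355,230,425,280)),('top0',f0['top'],(355,230,425,280))):
    p,_=blob(f,b,(0,80,20),(12,255,150))
    hs=[]
    P=np.array([onz(f,q,.047)[:2] for q in p]);c=P.mean(0);u,s,v=np.linalg.svd(P-c);d=v[0]*np.sign(v[0][1])
    print(n,len(p),c.round(4),'yaw',(np.arctan2(d[1],d[0])-np.pi/2).round(3),cv2.minAreaRect(P.astype(np.float32)*1000))
```

```text
bar
wpan 3 [0.4633 0.2928] yaw 1.039 0.002 ((463.2220458984375, 292.7814636230469), (2.033231496810913, 0.4360927939414978), 57.737823486328125)
w 2 [0.4606 0.2772] yaw -0.799 0.001 ((460.6479797363281, 277.2479248046875), (1.0391497611999512, 0.0), 134.24444580078125)
top 84 [0.4466 0.2801] yaw 0.245 0.0682 ((445.9443664550781, 280.4877624511719), (68.05099487304688, 13.931095123291016), 12.439834594726562)
bed
top 1189 [ 0.4397 -0.1401] yaw -0.09 ((441.9216613769531, -142.35916137695312), (139.76475524902344, 80.07920837402344), 87.26544952392578)
top0 1028 [ 0.4388 -0.1478] yaw -0.083 ((441.287109375, -147.84231567382812), (128.9370574951172, 71.40629577636719), 86.66133117675781)
```

{"api": "servo_tool", "payload": {
  "plan": "-0.008 0.458 -0.1 0 0 0.6;-0.008 0.458 -0.1 0 0 0.6;-0.008 0.458 -0.1 0 0 0.6;-0.008 0.458 -0.2 0 0 0.6;-0.008 0.458 -0.2 0 0 0.6;-0.008 0.458 -0.2 0 0 0.6;-0.008 0.458 -0.2 0 0 0.6;-0.008 0.458 -0.2 0 0 0.6",
  "jaw": 0
}}

```text
clock: 6.4
ee_pos: [0.446, 0.2767, 0.1772]
tcp_rot: [[-0.774, 0.633, -0.003], [0.633, 0.774, -0.002], [0.001, -0.003, -1.0]]
ft_force: [-0.1, 0.4, 0.2]
gripper_width: 0.0428
gripper_force: 0.0
```

{"api": "servo_tool", "payload": {
  "plan": "0 0 -0.1 0 0 0.582;0 0 -0.1 0 0 0.582;0 0 -0.1 0 0 0.582;0 0 -0.1 0 0 0.582;0 0 -0.1 0 0 0.582;0 0 -0.1 0 0 0.582;0 0 -0.1 0 0 0.582;0 0 -0.1 0 0 0.582;0 0 -0.1 0 0 0.582;0 0 -0.1 0 0 0.582"
}}

```text
clock: 7.23
ee_pos: [0.446, 0.2771, 0.1529]
tcp_rot: [[-0.975, -0.22, -0.002], [-0.22, 0.975, -0.001], [0.002, -0.001, -1.0]]
ft_force: [1.7, -0.4, 0.2]
gripper_width: 0.0429
gripper_force: 0.0
```

Run:
```python
from h import *
o,r=snap('w3');print(o['clock'],o['ee_pos'],o['tcp_rot'].round(3).tolist(),o['qpos'],o['gripper_width'])
w=r['wrist'];img=w['img'].copy()
for P in [(-.036,.016,.078),(.036,.016,.078),(-.034,-.062,.03),(.034,-.062,.03)]:
    p=proj(w,pan2w((.4495,.2634,.225),P))[0];print(p);cv2.circle(img,tuple(int(v) for v in p),3,(255,0,0),-1)
cv2.imwrite('pics/w3.png',img[:,:,::-1])
```

```text
7.2333 [0.44602373 0.2771125  0.15294311] [[-0.975, -0.22, -0.002], [-0.22, 0.975, -0.001], [0.002, -0.001, -1.0]] [ 2.56752299e+01  3.92147399e+00  8.99022826e+01 -1.77189376e-02
  8.62910911e+01 -7.70580164e+01] 0.04288178051803742
[327.0485773  201.47678893]
[327.00086357 310.28937727]
[220.56650055 193.89855482]
[227.63173075 279.93206102]
```

View pics/w3.png

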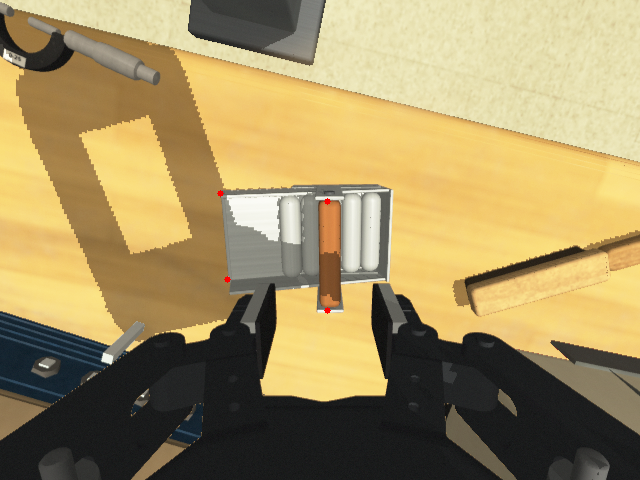

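The bar sits centred at (330,255), upright in the image and lined up with the jaws, and the model dots match it. I'll go down and grip.

{"api": "servo_tool", "payload": {
  "plan": "0 0 -0.1 0 0 0;0 0 -0.2 0 0 0;0 0 -0.28 0 0 0;0 0 -0.34 0 0 0;0 0 -0.367 0 0 0;0 0 -0.367 0 0 0;0 0 -0.367 0 0 0"
}}

```text
clock: 7.87
ee_pos: [0.4462, 0.2786, 0.0625]
tcp_rot: [[-0.975, -0.223, -0.0], [-0.223, 0.975, -0.0], [0.0, -0.0, -1.0]]
ft_force: [0.6, 1.5, 0.2]
gripper_width: 0.0427
gripper_force: 0.0
```

{"api": "servo_tool", "payload": {
  "plan": "0 0 0 0 0 0;0 0 0 0 0 0;0 0 0 0 0 0;0 0 0 0 0 0;0 0 0 0 0 0;0 0 0 0 0 0",
  "jaw": -1,
  "squeeze": 90
}}

```text
clock: 8.37
ee_pos: [0.4469, 0.2799, 0.064]
tcp_rot: [[-0.975, -0.224, 0.003], [-0.224, 0.975, 0.003], [-0.003, 0.002, -1.0]]
ft_force: [-1.2, 3.5, 4.8]
gripper_width: 0.0123
gripper_force: 89.3
```

{"api": "servo_tool", "payload": {
  "plan": "0 0 0.03 0 0 0;0 0 0.07 0 0 0;0 0 0.12 0 0 0;0 0 0.18 0 0 0;0 0 0.24 0 0 0;0 0 0.28 0 0 0;0 0 0.28 0 0 0;0 0 0.28 0 0 0"
}}

```text
clock: 9.03
ee_pos: [0.4457, 0.2783, 0.1319]
tcp_rot: [[-0.975, -0.224, -0.001], [-0.224, 0.975, -0.001], [0.001, -0.001, -1.0]]
ft_force: [-0.4, -1.0, -9.1]
gripper_width: 0.0122
gripper_force: 88.0
```

Run:
```python
from h import *
from bench import robot
o=robot.get_obs();print(o['clock'],o['ee_pos'],o['tcp_rot'].round(4).tolist(),o['ft_force'],o['torque'],o['qpos'].round(1))
```

```text
9.0333 [0.44569351 0.27834297 0.1318538 ] [[-0.9747, -0.2237, -0.0007], [-0.2237, 0.9747, -0.0007], [0.0008, -0.0005, -1.0]] [-0.40636288 -1.00441476 -9.14086541] [ 0.04988202  0.04582555 -0.00193596] [ 25.8   4.7  91.5  -0.   83.8 -77.1]
```

```bash
cat >> h.py <<'E'
TR=(.438,-.160,-.05)
def tcp_for(th,s,h,x=0.):
    lip=bed2w(TR,flap(1.536,s,0)+[x,0,0])[0]+[0,0,h]
    R=Rz(TR[2])@Ro.from_euler('x',th,degrees=True).as_matrix()
    return lip-R@np.array([0,-.078,-.034])
E
python3 - <<'E'
from h import *
C=np.array([.44625,.279,.132])
for a in [(0,.03,.04),(8,.03,.02),(8,.03,.012),(11,.03,.011),(13,.03,.010),(15,.03,.009),(18,.03,.008),(22,.03,.007),(27,.03,.006)]:
    p=tcp_for(*a);print(a,p.round(4),((p-C)/.25).round(3))
a=np.array([np.cos(-.05),np.sin(-.05),0]);print(a)
E
```

```text
(0, 0.03, 0.04) [0.4478 0.0364 0.1387] [ 0.006 -0.97   0.027]
(8, 0.03, 0.02) [0.4476 0.0309 0.1293] [ 0.005 -0.992 -0.011]
(8, 0.03, 0.012) [0.4476 0.0309 0.1213] [ 0.005 -0.992 -0.043]
(11, 0.03, 0.011) [0.4474 0.0285 0.124 ] [ 0.005 -1.002 -0.032]
(13, 0.03, 0.01) [0.4473 0.0268 0.1254] [ 0.004 -1.009 -0.026]
(15, 0.03, 0.009) [0.4473 0.025  0.1268] [ 0.004 -1.016 -0.021]
(18, 0.03, 0.008) [0.4471 0.0221 0.1292] [ 0.003 -1.028 -0.011]
(22, 0.03, 0.007) [0.4469 0.018  0.1325] [ 0.003 -1.044  0.002]
(27, 0.03, 0.006) [0.4466 0.0125 0.1364] [ 0.002 -1.066  0.018]
[ 0.99875026 -0.04997917  0.        ]
```

{"api": "servo_tool", "payload": {
  "plan": "0 -0.02 0.02 0 0 0;0 -0.06 0.04 0 0 -0.02;0.001 -0.12 0.05 0 0 -0.04;0.001 -0.19 0.05 0 0 -0.06;0.002 -0.26 0.05 0 0 -0.08;0.002 -0.33 0.05 0 0 -0.1;0.003 -0.4 0.05 0 0 -0.12;0.003 -0.47 0.05 0 0 -0.14;0.004 -0.54 0.05 0 0 -0.16;0.004 -0.61 0.05 0 0 -0.1755"
}}

```text
clock: 9.87
ee_pos: [0.4462, 0.1244, 0.1444]
tcp_rot: [[-0.999, 0.053, -0.001], [0.053, 0.999, -0.001], [0.001, -0.001, -1.0]]
ft_force: [-0.2, 0.3, -8.5]
gripper_width: 0.0123
gripper_force: 88.1
```

{"api": "servo_tool", "payload": {
  "plan": "0 -0.07 0 0 0 0;0.001 -0.13 0 0 0 0;0.001 -0.19 0 0 0 0;0.001 -0.24 0 0 0 0;0.002 -0.28 0 0 0 0;0.002 -0.315 -0.005 0 0 0;0.002 -0.34 -0.01 0 0 0;0.002 -0.355 -0.02 0 0 0;0.002 -0.36 -0.025 0 0 0;0.002 -0.36 -0.025 0 0 0"
}}

```text
clock: 10.7
ee_pos: [0.447, 0.0363, 0.1379]
tcp_rot: [[-0.999, 0.05, -0.001], [0.05, 0.999, 0.0], [0.001, 0.0, -1.0]]
ft_force: [0.3, 0.7, -7.7]
gripper_width: 0.0124
gripper_force: 88.2
```

Run:
```python
from h import *
o,r=snap('w4',('scene','top'));print(o['clock'],o['ee_pos'],o['tcp_rot'].round(4).tolist(),o['ft_force'].round(1))
c=lambda im,x,y,w,h:cv2.resize(im[y:y+h,x:x+w,::-1],(400,300),interpolation=cv2.INTER_CUBIC)
cv2.imwrite('pics/c4.png',np.hstack([c(r['top']['img'],300,215,120,90),c(r['scene']['img'],300,210,120,90)]))
```

```text
10.7 [0.44699686 0.03630101 0.13791352] [[-0.9987, 0.0502, -0.0014], [0.0502, 0.9987, 0.0005], [0.0014, 0.0004, -1.0]] [ 0.3  0.7 -7.7]
```

View pics/c4.png

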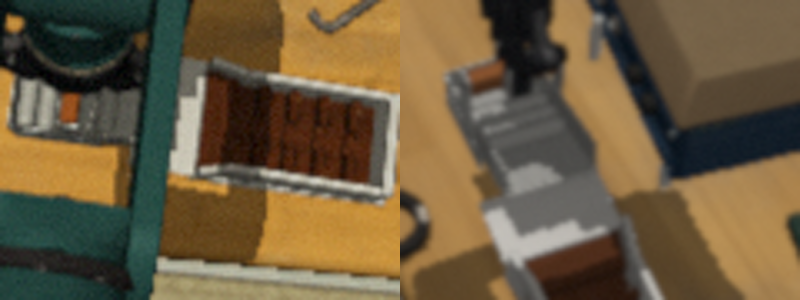

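The pan is over the flap in line with the tray: its lip edge is near scene-crop (545,195), and the bed is clear. I'll tip in stages.

{"api": "servo_tool", "payload": {
  "plan": "0 -0.01 -0.01 0.03 -0.0015 0;0 -0.016 -0.03 0.06 -0.003 0;0 -0.022 -0.045 0.0889 -0.0044 0;0 -0.025 -0.05 0.1 -0.005 0;-0.001 -0.032 -0.053 0.1222 -0.006 0;-0.001 -0.032 -0.057 0.1222 -0.006 0;-0.001 -0.032 -0.057 0.1222 -0.006 0"
}}

```text
clock: 11.38
ee_pos: [0.4472, 0.0279, 0.1243]
tcp_rot: [[-0.999, 0.05, 0.009], [0.05, 0.981, 0.189], [0.0, 0.19, -0.982]]
ft_force: [0.8, 0.9, -8.3]
gripper_width: 0.0119
gripper_force: 88.3
```

{"api": "servo_tool", "payload": {
  "plan": "0 -0.003 0.003 0.011 -0.0005 0;-0.001 -0.007 0.006 0.022 -0.001 0;-0.001 -0.01 0.008 0.033 -0.0015 0;-0.001 -0.014 0.011 0.0445 -0.0022 0;-0.001 -0.014 0.011 0.0445 -0.0022 0;-0.001 -0.014 0.011 0.0445 -0.0022 0;-0.001 -0.014 0.011 0.0445 -0.0022 0;-0.001 -0.014 0.011 0.0445 -0.0022 0"
}}

```text
clock: 12.05
ee_pos: [0.4469, 0.0248, 0.1271]
tcp_rot: [[-0.999, 0.048, 0.013], [0.05, 0.965, 0.259], [0.0, 0.259, -0.966]]
ft_force: [-0.1, 0.7, -8.4]
gripper_width: 0.0123
gripper_force: 88.4
```

Run:
```python
from h import *
o,r=snap('w5',('scene','top'));print(o['clock'],o['ee_pos'],o['tcp_rot'].round(4).tolist(),o['ft_force'].round(1))
s=r['scene'];
R=o['tcp_rot'];M=np.c_[-R[:,0],R[:,1],-R[:,2]]
lip=o['ee_pos']+M@[0,-.078,-.034];print('lip',lip)
c=lambda im,x,y,w,h:cv2.resize(im[y:y+h,x:x+w,::-1],(400,300),interpolation=cv2.INTER_CUBIC)
cv2.imwrite('pics/c5.png',np.hstack([c(r['top']['img'],300,215,120,90),c(s['img'],300,225,120,90)]))
for x in(-.034,.034):print(proj(s,o['ee_pos']+M@[x,-.078,-.034]))
```

```text
12.05 [0.44693872 0.02479829 0.12709119] [[-0.9988, 0.0481, 0.0128], [0.0498, 0.9646, 0.2589], [0.0002, 0.2592, -0.9658]] [-0.1  0.7 -8.4]
lip [ 0.44361888 -0.04163865  0.07403355]
[[331.81695588 275.76967931]]
[[357.14783813 267.81036938]]
```

View pics/c5.png

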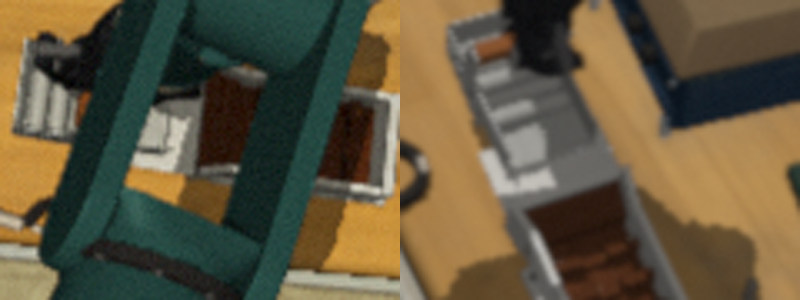

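Still full at 15° (weight unchanged at −8.4 N, rollers visible at the pan's back). I'll tip further in small steps.

{"api": "servo_tool", "payload": {
  "plan": "0 -0.004 0.003 0.011 -0.0005 0;0 -0.008 0.006 0.022 -0.001 0;0 -0.012 0.01 0.0333 -0.0017 0;0 -0.012 0.01 0.0333 -0.0017 0;0 -0.012 0.01 0.0333 -0.0017 0;0 -0.012 0.01 0.0333 -0.0017 0;0 -0.012 0.01 0.0333 -0.0017 0;0 -0.012 0.01 0.0333 -0.0017 0;0 -0.012 0.01 0.0333 -0.0017 0;0 -0.012 0.01 0.0333 -0.0017 0"
}}

```text
clock: 12.98
ee_pos: [0.4475, 0.0218, 0.1305]
tcp_rot: [[-0.999, 0.047, 0.017], [0.05, 0.95, 0.309], [-0.002, 0.309, -0.951]]
ft_force: [0.3, -0.1, -3.0]
gripper_width: 0.0122
gripper_force: 89.1
```

{"api": "servo_tool", "payload": {
  "plan": "0 0 0 0 0 0;0 0 0 0 0 0;0 0 0 0 0 0;0 0 0 0 0 0;0 0 0 0 0 0;0 0 0 0 0 0;0 0 0 0 0 0;0 0 0 0 0 0"
}}

```text
clock: 13.65
ee_pos: [0.4469, 0.0218, 0.1296]
tcp_rot: [[-0.999, 0.047, 0.015], [0.05, 0.95, 0.309], [0.0, 0.31, -0.951]]
ft_force: [0.1, 1.0, -3.0]
gripper_width: 0.0121
gripper_force: 89.2
```

The load fell to −3.0 N, so all five rollers have left the pan. I'll take the pan back and stand it at its old place.

{"api": "servo_tool", "payload": {
  "plan": "0 0.02 0.06 0 0 0;0 0.06 0.14 -0.05 0.0025 0;0 0.12 0.15 -0.1 0.005 0;0 0.2 0.15 -0.15 0.0075 0;0 0.28 0.15 -0.2 0.01 0;0 0.36 0.15 -0.2 0.01 0;0 0.44 0.15 -0.2 0.01 0;0 0.5 0.15 -0.2 0.01 0"
}}

```text
clock: 14.32
ee_pos: [0.4464, 0.1491, 0.1671]
tcp_rot: [[-0.999, 0.048, -0.001], [0.048, 0.999, 0.002], [0.001, 0.002, -1.0]]
ft_force: [-0.4, -0.7, -3.1]
gripper_width: 0.0126
gripper_force: 89.2
```

Run:
```python
from h import *
o,r=snap('w6',('top','scene'));print(o['clock'],o['ee_pos'],o['tcp_rot'].round(4).tolist())
c=lambda im,x,y,w,h:cv2.resize(im[y:y+h,x:x+w,::-1],(400,300),interpolation=cv2.INTER_CUBIC)
cv2.imwrite('pics/c6.png',np.hstack([c(r['top']['img'],340,215,100,75),c(r['scene']['img'],310,245,120,90)]))
```

```text
14.3167 [0.44643681 0.14913156 0.1670701 ] [[-0.9989, 0.0478, -0.0007], [0.0478, 0.9989, 0.0016], [0.0008, 0.0016, -1.0]]
```

View pics/c6.png

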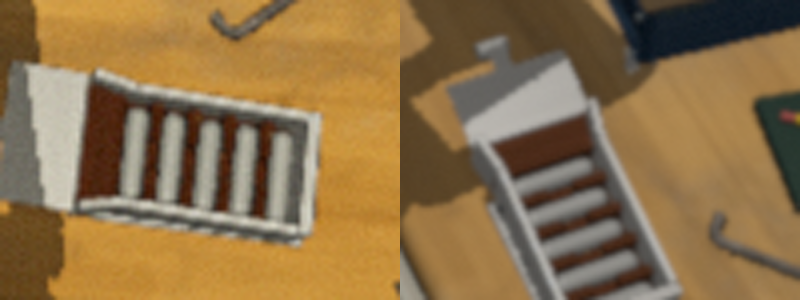

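All five grooves hold a roller (top crop x ≈135, 172, 208, 245, 280). The flap is clear. Now I'll set the pan down.

{"api": "servo_tool", "payload": {
  "plan": "0 0.1 0 0 0 0;0 0.2 0 0 0 0;0 0.3 -0.02 0 0 0;0 0.4 -0.08 0 0 0;0 0.48 -0.16 0 0 0;0 0.515 -0.23 0 0 0;0 0.528 -0.3 0 0 0;0 0.528 -0.35 0 0 0;0 0.528 -0.39 0 0 0;0 0.528 -0.4 0 0 0"
}}

```text
clock: 15.25
ee_pos: [0.4458, 0.2775, 0.0647]
tcp_rot: [[-0.999, 0.051, -0.004], [0.051, 0.999, -0.002], [0.004, -0.002, -1.0]]
ft_force: [-0.6, -0.7, -2.9]
gripper_width: 0.0123
gripper_force: 89.3
```

{"api": "servo_tool", "payload": {
  "plan": "0 0 -0.004 0 0 0;0 0 -0.008 0 0 0;0 0 -0.011 0 0 0;0 0 -0.011 0 0 0;0 0 -0.011 0 0 0"
}}

```text
clock: 15.67
ee_pos: [0.4474, 0.2789, 0.0652]
tcp_rot: [[-0.999, 0.05, 0.001], [0.05, 0.999, 0.001], [-0.001, 0.001, -1.0]]
ft_force: [0.5, 0.3, -2.7]
gripper_width: 0.0121
gripper_force: 89.3
```

{"api": "servo_tool", "payload": {
  "plan": "0 0 -0.002 0 0 0;0 0 -0.004 0 0 0;0 0 -0.006 0 0 0;0 0 -0.006 0 0 0;0 0 -0.006 0 0 0"
}}

```text
clock: 16.08
ee_pos: [0.4473, 0.2791, 0.064]
tcp_rot: [[-0.999, 0.05, 0.001], [0.05, 0.999, 0.001], [-0.001, 0.001, -1.0]]
ft_force: [-1.8, 0.2, 5.9]
gripper_width: 0.0124
gripper_force: 90.5
```

{"api": "servo_tool", "payload": {
  "plan": "0 0 0.004 0 0 0;0 0 0.004 0 0 0;0 0 0.004 0 0 0;0 0 0.004 0 0 0;0 0 0.004 0 0 0",
  "jaw": 0
}}

```text
clock: 16.5
ee_pos: [0.4469, 0.2787, 0.0636]
tcp_rot: [[-0.999, 0.05, -0.0], [0.05, 0.999, -0.0], [0.0, -0.0, -1.0]]
ft_force: [-0.3, -0.4, 0.2]
gripper_width: 0.0429
gripper_force: 0.0
```

{"api": "servo_tool", "payload": {
  "plan": "0 0 0.1 0 0 0;0 0 0.2 0 0 0;0 0 0.35 0 0 0;0 0 0.5 0 0 0;0 0 0.6 0 0 0;0 -0.15 0.7 0 0 -0.2;0 -0.3 0.7 0 0 -0.3;0 -0.45 0.7 0 0 -0.35;0 -0.5 0.7 0 0 -0.4;0 -0.5 0.7 0 0 -0.4"
}}

```text
clock: 17.33
ee_pos: [0.4471, 0.1508, 0.2393]
tcp_rot: [[-0.774, 0.633, 0.001], [0.633, 0.774, -0.001], [-0.002, -0.0, -1.0]]
ft_force: [0.1, 0.4, -0.9]
gripper_width: 0.043
gripper_force: 0.0
```

{"api": "servo_tool", "payload": {
  "plan": "0 -0.15 0 0 0 -0.08;0 -0.3 0 0 0 -0.16;0 -0.45 0 0 0 -0.24;0 -0.55 0 0 0 -0.32;0 -0.6 0 0 0 -0.4;0 -0.6 0 0 0 -0.48;0 -0.6 0 0 0 -0.56;0 -0.6 0 0 0 -0.6;0 -0.6 0 0 0 -0.6;0 -0.6 0 0 0 -0.6"
}}

```text
clock: 18.17
ee_pos: [0.4469, 0.0037, 0.2387]
tcp_rot: [[0.045, 0.999, -0.0], [0.999, -0.045, 0.0], [0.0, -0.0, -1.0]]
ft_force: [0.6, -0.5, -0.5]
gripper_width: 0.0427
gripper_force: 0.0
```

{"api": "servo_tool", "payload": {
  "plan": "0 -0.15 0 0 0 0;0 -0.3 0 0 0 0;0 -0.45 0 0 0 0;0 -0.6 0 0 0 0;0 -0.75 0 0 0 0;0 -0.88 0 0 0 0;0 -0.96 0 0 0 0;0 -1 0 0 0 0;0 -1 0 0 0 0;0 -1 0 0 0 0"
}}

```text
clock: 19.0
ee_pos: [0.447, -0.2456, 0.2386]
tcp_rot: [[0.046, 0.999, -0.0], [0.999, -0.046, 0.001], [0.001, -0.0, -1.0]]
ft_force: [0.3, -0.5, -0.3]
gripper_width: 0.0424
gripper_force: 0.0
```

Run:
```python
from h import *
o,r=snap('w7',('wrist','top','scene'));print(o['clock'],o['ee_pos'])
w=r['wrist'];
# predicted roller ends if seated
for y in(.052,.026,0,-.026,-.052): print(y,[proj(w,bed2w(TR,(x,y,-.0078)))[0].round(0).tolist() for x in(-.033,.033)])
p=proj(w,bed2w(TR,[(-.05,-.07,0),(.05,-.07,0),(-.05,.15,0),(.05,.15,0)]));lo=np.maximum(p.min(0)-15,0).astype(int);hi=(p.max(0)+15).astype(int)
im=w['img'][lo[1]:hi[1],lo[0]:hi[0],::-1];k=min(480/im.shape[1],600/im.shape[0]);print(lo,hi,k)
a=cv2.resize(im,None,fx=k,fy=k,interpolation=cv2.INTER_CUBIC)
c=lambda im,x,y,w,h:cv2.resize(im[y:y+h,x:x+w,::-1],(320,240),interpolation=cv2.INTER_CUBIC)
b=np.vstack([c(r['top']['img'],205,205,120,90),c(r['scene']['img'],260,165,120,90)])
H=max(a.shape[0],480);P=lambda m:cv2.copyMakeBorder(m,0,H-m.shape[0],0,0,cv2.BORDER_CONSTANT)
cv2.imwrite('pics/c7.png',np.hstack([P(a),P(b)]))
```

```text
19.0 [ 0.44698447 -0.24564311  0.23862073]
0.052 [[271.0, 57.0], [349.0, 57.0]]
0.026 [[273.0, 90.0], [348.0, 91.0]]
0 [[274.0, 122.0], [347.0, 122.0]]
-0.026 [[276.0, 151.0], [346.0, 151.0]]
-0.052 [[277.0, 178.0], [345.0, 179.0]]
[222   0] [393 213] 2.807017543859649
```

View pics/c7.png

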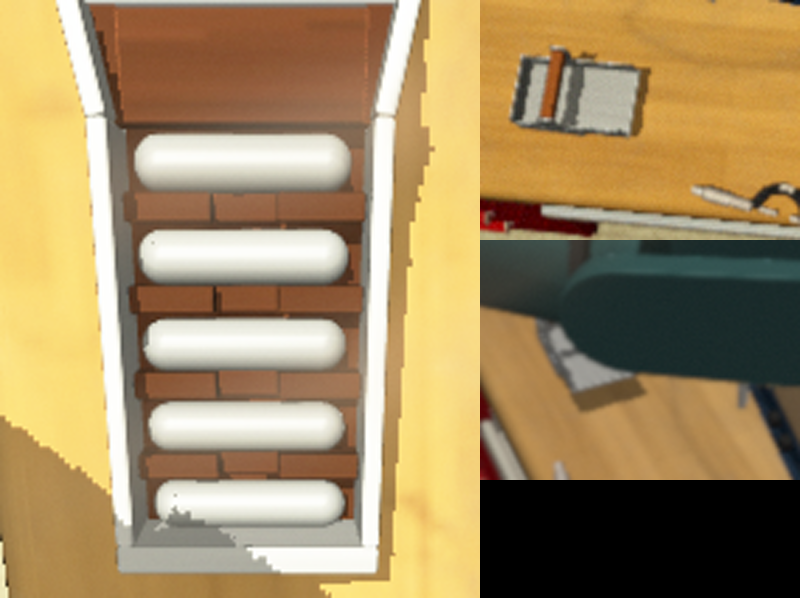

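All five rollers are seated: their crop rows /2.81 = 57.7, 91.5, 122.5, 152 and 179 px, against 57, 90, 122, 151 and 178 predicted. The pan stands upright at its place. Now I'll close the flap.

{"api": "servo_tool", "payload": {
  "plan": "0 0.12 0 0 0 0;0 0.27 0 0 0 0;0 0.42 -0.05 0 0 0;0 0.57 -0.1 0 0 0;0 0.7 -0.15 0 0 0;0 0.8 -0.2 0 0 0;0 0.87 -0.2 0 0 0;0 0.9 -0.2 0 0 0;0 0.9 -0.2 0 0 0",
  "jaw": 0.25
}}

```text
clock: 19.9
ee_pos: [0.4468, -0.0191, 0.1893]
tcp_rot: [[0.042, 0.999, 0.001], [0.999, -0.042, 0.0], [0.0, 0.001, -1.0]]
ft_force: [0.0, 0.2, -0.1]
gripper_width: 0.0533
gripper_force: 0.0
```

{"api": "servo_tool", "payload": {
  "plan": "-0.003 0.07 -0.05 0 0 0;-0.003 0.122 -0.13 0 0 0;-0.003 0.122 -0.23 0 0 0;-0.003 0.122 -0.33 0 0 0;-0.003 0.122 -0.42 0 0 0;-0.003 0.122 -0.47 0 0 0;-0.003 0.122 -0.498 0 0 0;-0.003 0.122 -0.498 0 0 0;-0.003 0.122 -0.498 0 0 0"
}}

```text
clock: 20.65
ee_pos: [0.4469, 0.0086, 0.0651]
tcp_rot: [[0.047, 0.999, 0.001], [0.999, -0.047, -0.0], [-0.0, 0.001, -1.0]]
ft_force: [-0.1, 0.4, -0.6]
gripper_width: 0.0533
gripper_force: 0.0
```

{"api": "servo_tool", "payload": {
  "plan": "0 0 0 0 0 0;0 0 0 0 0 0;0 0 0 0 0 0;0 0 0 0 0 0;0 0 0 0 0 0;0 0 0 0 0 0",
  "jaw": -1,
  "squeeze": 25
}}

```text
clock: 21.15
ee_pos: [0.4462, 0.0091, 0.066]
tcp_rot: [[0.046, 0.999, 0.0], [0.999, -0.046, -0.001], [-0.001, 0.0, -1.0]]
ft_force: [-3.7, -0.1, 5.7]
gripper_width: 0.0231
gripper_force: 26.9
```

Run:
```python
from h import *
p0=bed2w(TR,flap(1.536,.077,.009))[0];print(p0)
for q in list(np.linspace(1.536,0,13))+[-.03,-.06]:print(round(q,2),((bed2w(TR,flap(q,.077,.009))[0]-p0)/.25).round(3))
```

```text
[0.44632241 0.00630955 0.06402469]
1.54 [0. 0. 0.]
1.41 [-0.    -0.005  0.039]
1.28 [-0.001 -0.015  0.078]
1.15 [-0.001 -0.029  0.115]
1.02 [-0.002 -0.048  0.149]
0.9 [-0.004 -0.072  0.181]
0.77 [-0.005 -0.099  0.21 ]
0.64 [-0.007 -0.13   0.235]
0.51 [-0.008 -0.164  0.256]
0.38 [-0.01  -0.2    0.272]
0.26 [-0.012 -0.238  0.284]
0.13 [-0.014 -0.277  0.29 ]
0.0 [-0.016 -0.316  0.292]
-0.03 [-0.016 -0.326  0.292]
-0.06 [-0.017 -0.335  0.291]
```

{"api": "servo_tool", "payload": {
  "plan": "0 -0.002 0.02 0 0 0;0 -0.005 0.039 0 0 0;-0.001 -0.01 0.06 0 0 0;-0.001 -0.015 0.078 0 0 0;-0.001 -0.022 0.097 0 0 0;-0.001 -0.029 0.115 0 0 0;-0.002 -0.038 0.132 0 0 0;-0.002 -0.048 0.149 0 0 0;-0.003 -0.06 0.165 0 0 0;-0.004 -0.072 0.181 0 0 0"
}}

```text
clock: 21.98
ee_pos: [0.4452, -0.0088, 0.11]
tcp_rot: [[0.047, 0.999, 0.0], [0.999, -0.047, 0.001], [0.001, 0.0, -1.0]]
ft_force: [1.1, -0.1, -5.2]
gripper_width: 0.023
gripper_force: 25.0
```

{"api": "servo_tool", "payload": {
  "plan": "0 -0.013 0.015 0 0 0;-0.001 -0.027 0.029 0 0 0;-0.002 -0.042 0.042 0 0 0;-0.003 -0.058 0.054 0 0 0;-0.004 -0.075 0.065 0 0 0;-0.004 -0.092 0.075 0 0 0;-0.005 -0.11 0.084 0 0 0;-0.006 -0.128 0.092 0 0 0;-0.007 -0.147 0.098 0 0 0;-0.008 -0.166 0.104 0 0 0"
}}

```text
clock: 22.82
ee_pos: [0.4434, -0.0504, 0.1364]
tcp_rot: [[0.046, 0.999, 0.001], [0.999, -0.046, 0.001], [0.001, 0.001, -1.0]]
ft_force: [-0.5, 4.7, 0.6]
gripper_width: 0.0231
gripper_force: 25.0
```

{"api": "servo_tool", "payload": {
  "plan": "-0.001 -0.02 0.004 0 0 0;-0.002 -0.04 0.007 0 0 0;-0.003 -0.06 0.009 0 0 0;-0.004 -0.078 0.01 0 0 0;-0.004 -0.086 0.01 0 0 0;-0.004 -0.092 0.01 0 0 0;-0.004 -0.092 0.01 0 0 0;-0.004 -0.092 0.01 0 0 0"
}}

```text
clock: 23.48
ee_pos: [0.4423, -0.0744, 0.1389]
tcp_rot: [[0.047, 0.999, 0.001], [0.999, -0.047, -0.002], [-0.002, 0.001, -1.0]]
ft_force: [-1.8, 1.0, 5.6]
gripper_width: 0.0229
gripper_force: 24.4
```

{"api": "servo_tool", "payload": {
  "plan": "0 -0.005 0 0 0 0;0 -0.01 0 0 0 0;0 -0.015 0 0 0 0;0 -0.02 0 0 0 0;0 -0.02 0 0 0 0"
}}

```text
clock: 23.9
ee_pos: [0.4421, -0.0793, 0.1386]
tcp_rot: [[0.047, 0.999, 0.0], [0.999, -0.047, -0.002], [-0.002, 0.0, -1.0]]
ft_force: [-2.0, 2.0, 4.4]
gripper_width: 0.023
gripper_force: 24.5
```

{"api": "servo_tool", "payload": {
  "plan": "0 0 0 0 0 0;0 0 0 0 0 0;0 0 0 0 0 0;0 0 0 0 0 0",
  "jaw": 0.25
}}

```text
clock: 24.23
ee_pos: [0.442, -0.0788, 0.1376]
tcp_rot: [[0.047, 0.999, -0.001], [0.999, -0.047, -0.001], [-0.001, -0.001, -1.0]]
ft_force: [0.5, 0.1, -0.4]
gripper_width: 0.0534
gripper_force: 0.0
```

{"api": "servo_tool", "payload": {
  "plan": "0 0 0.1 0 0 0;0 0 0.2 0 0 0;0 0 0.3 0 0 0;0 0.12 0.4 0 0 0;0 0.27 0.4 0 0 0;0 0.42 0.4 0 0 0;0 0.57 0.4 0 0 0;0 0.72 0.4 0 0 0;0 0.87 0.4 0 0 0;0 1 0.4 0 0 0"
}}

```text
clock: 25.07
ee_pos: [0.4419, 0.1738, 0.238]
tcp_rot: [[0.046, 0.999, 0.001], [0.999, -0.046, -0.0], [-0.0, 0.001, -1.0]]
ft_force: [1.1, -1.1, -0.3]
gripper_width: 0.0537
gripper_force: 0.0
```

{"api": "servo_tool", "payload": {
  "plan": "0 0.04 0 0 0 0;0 0.04 0 0 0 0;0 0.04 0 0 0 0"
}}

```text
clock: 25.32
ee_pos: [0.4422, 0.1813, 0.2377]
tcp_rot: [[0.046, 0.999, -0.0], [0.999, -0.046, -0.002], [-0.002, -0.0, -1.0]]
ft_force: [0.3, -0.1, 0.2]
gripper_width: 0.0534
gripper_force: 0.0
```

Run:
```python
from h import *
f0=pickle.load(open('f0.pkl','rb'))
o,r=snap('w8',('wrist','top','scene'));print(o['clock'],o['ee_pos'],o['dq'].round(1))
for n,b in(('top',(357,230,12,40)),('scene',(330,255,45,35))):
    x,y,w,h=b
    def g(f):return cv2.cvtColor(f['img'],cv2.COLOR_RGB2GRAY)
    A,B=g(f0[n]),g(r[n])
    print(n,'f0 vs now mean abs',np.abs(A[y:y+h,x:x+w].astype(int)-B[y:y+h,x:x+w]).mean())
    p={q:proj(f0[n],bed2w(TR,flap(q,.077,.002)))[0].round(1).tolist() for q in(-.1,-.05,0,.05,.1,.2)};print(p)
    c={'top':(363,244),'scene':(352,264)}[n]
    for nm,M in(('f0',A),('now',B)):
        print(nm);print(M[c[1]-7:c[1]+8,c[0]-10:c[0]+11])
```

```text
25.3167 [0.44218354 0.18130739 0.23770493] [-2.1 -0.6  0.4  0.   0.1  0.1]
top f0 vs now mean abs 11.88125
{-0.1: [369.9, 244.9], -0.05: [368.5, 244.6], 0: [367.0, 244.4], 0.05: [365.5, 244.1], 0.1: [364.0, 243.9], 0.2: [361.0, 243.5]}
f0
[[149 149 153 147 151 148 102  68  70  75  79  89 118  75  46  55  76  83
  101 130 143]
 [145 148 148 143 146 147 100  59  74  81  88 107 107  56  30  39  52  58
   73  78  84]
 [148 149 149 145 147 135  83  63  77 117 124 139 107  49  24  39  42  48
   57  61  76]
 [149 151 147 151 148 123  77  62  93 139 152 158 134  66  28  40  47  39
   40  57  62]
 [151 145 145 148 149 128  79  65 106 141 157 162 136  75  31  28  41  39
   38  36  52]
 [147 147 149 149 153 117  75  70 108 146 161 159 131  70  28  22  28  33
   28  38  42]
 [145 145 145 153 147 105  66  65 119 153 165 149 127  89  39  25  25  37
   26  38  40]
 [143 149 144 145 146 103  65  68 121 157 160 149 131  89  40  23  25  42
   26  38  42]
 [150 143 149 148 147  96  65  80 128 162 165 144 127  81  34  22  22  35
   30  37  43]
 [151 152 149 150 144 100  66  84 133 161 157 143 120  65  3
[... 3966 characters left out ...]
6 119 113 119 130 134 134 131 129 124 121 115 107  89  69  65
   63  64  64]
 [128 128 126 117 104 105 120 124 121 117 112 107 102  98  91  82  68  63
   63  63  64]
 [129 128 127 121 107  97 102 105 101  99 100 102  97  90  91  85  71  64
   64  63  65]
 [128 128 127 125 115  97  89  89  91  96 111 120 108  94  91  86  71  65
   68  72  84]
 [130 129 128 127 123 111  97  93  96 101 104 104  97  86  78  75  77  86
   92 100 114]
 [129 129 129 128 126 122 115 106  95  90  86  83  81  76  74  78  96 116
  119 109 105]
 [130 131 129 127 126 126 123 110  89  80  78  76  75  77  84  87  96 104
  103  94  85]
 [130 129 129 129 127 125 119 102  83  78  76  75  77  77  80  83  84  84
   82  79  77]]
```

{"api": "servo_tool", "payload": {
  "plan": "0 -0.15 0 0 0 0;0 -0.3 0 0 0 0;0 -0.45 -0.05 0 0 0;0 -0.6 -0.12 0 0 0;0 -0.72 -0.22 0 0 0;0 -0.81 -0.33 0 0 0;0 -0.85 -0.4 0 0 0;0 -0.868 -0.431 0 0 0;0 -0.868 -0.431 0 0 0;0 -0.868 -0.431 0 0 0",
  "jaw": -1
}}

```text
clock: 26.3
ee_pos: [0.4423, -0.0356, 0.1309]
tcp_rot: [[0.048, 0.999, 0.001], [0.999, -0.048, 0.0], [0.0, 0.001, -1.0]]
ft_force: [0.3, -1.2, 0.8]
gripper_width: -0.0003
gripper_force: 0.0
```

{"api": "servo_tool", "payload": {
  "plan": "0 -0.02 0 0 0 0;0 -0.04 0 0 0 0;0 -0.06 0 0 0 0;0 -0.07 0 0 0 0;0 -0.075 0 0 0 0;0 -0.075 0 0 0 0"
}}

```text
clock: 26.8
ee_pos: [0.4427, -0.0538, 0.1309]
tcp_rot: [[0.046, 0.999, 0.001], [0.999, -0.046, 0.001], [0.001, 0.001, -1.0]]
ft_force: [0.2, 1.3, 0.8]
gripper_width: 0.0002
gripper_force: 0.6
```

{"api": "servo_tool", "payload": {
  "plan": "0 -0.005 0 0 0 0;0 -0.01 0 0 0 0;0 -0.015 0 0 0 0;0 -0.015 0 0 0 0"
}}

```text
clock: 27.13
ee_pos: [0.4426, -0.0542, 0.1309]
tcp_rot: [[0.045, 0.999, 0.001], [0.999, -0.045, 0.008], [0.008, 0.001, -1.0]]
ft_force: [1.0, 10.5, 4.3]
gripper_width: -0.0001
gripper_force: 5.7
```

The flap is hard against its closed stop (10.5 N at y = −0.054, as predicted). I'll retreat, check the surroundings and hand in.

{"api": "servo_tool", "payload": {
  "plan": "0 0.04 0 0 0 0;0 0.12 0 0 0 0;0 0.2 0.1 0 0 0;0 0.3 0.25 0 0 0;0 0.45 0.4 0 0 0;0 0.6 0.45 0 0 0;0 0.75 0.45 0 0 0;0 0.85 0.45 0 0 0;0 0.85 0.45 0 0 0;0 0.85 0.45 0 0 0"
}}

```text
clock: 27.97
ee_pos: [0.4418, 0.1559, 0.2424]
tcp_rot: [[0.043, 0.999, -0.0], [0.999, -0.043, -0.001], [-0.002, -0.0, -1.0]]
ft_force: [0.3, -0.4, -0.6]
gripper_width: -0.0
gripper_force: 0.0
```

Run:
```python
from h import *
from bench import robot
f0=pickle.load(open('f0.pkl','rb'));o,r=snap('w9',('top','scene'));print(o['clock'],o['ee_pos'],o['ft_force'].round(1))
g=lambda f:cv2.cvtColor(f['img'],cv2.COLOR_RGB2GRAY).astype(np.float32)
A,B=g(f0['top']),g(r['top'])
for n,(x,y,w,h) in dict(mic=(280,268,52,24),block=(436,270,40,26),vblock=(460,240,30,30),tray=(375,240,45,32),brush=(110,220,90,45)).items():
    a,b=A[y:y+h,x:x+w],B[y:y+h,x:x+w];print(n,[np.round(v,2) for v in cv2.phaseCorrelate(a,b,cv2.createHanningWindow((w,h),cv2.CV_32F))],np.abs(a-b).mean().round(1))
t=r['top'];
for y in(.052,.026,0,-.026,-.052):
    print(y,[int(B[int(round(v)),int(round(u))]) for u,v in proj(t,bed2w(TR,[(x,y,0.0) for x in(-.025,0,.025)]))],[int(B[int(round(v)),int(round(u))]) for u,v in proj(t,bed2w(TR,[(x,y-.013,0.0) for x in(-.025,0,.025)]))])
```

```text
27.9667 [0.44176441 0.15588771 0.24243517] [ 0.3 -0.4 -0.6]
mic [array([0.23, 0.11]), np.float64(0.65)] 53.1
block [array([-0.09,  0.54]), np.float64(1.04)] 7.6
vblock [array([-0.14, -0.04]), np.float64(0.96)] 2.9
tray [array([ 0.55, -0.02]), np.float64(0.48)] 22.4
brush [array([-0.1 ,  0.56]), np.float64(0.95)] 2.8
0.052 [168, 169, 0] [4, 8, 4]
0.026 [61, 90, 48] [31, 38, 23]
0 [99, 158, 81] [30, 50, 33]
-0.026 [84, 163, 109] [19, 39, 40]
-0.052 [37, 99, 67] [9, 24, 20]
```

```bash
python3 -c "
from bench import robot
print(robot.job_done())"
```

```text
the job is handed in; nothing more can be done
None
```

The job is handed in after about 28 s on the clock: all five rollers are seated one per groove, the empty pan stands upright where it started, and the flap is pushed against its closed stop. The other bench items show no sign of having shifted; the micrometer was last seen undisturbed before I closed the flap, since the arm or its shadow hid it in the final check.

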